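Take the keyhole-hung cover off a gearbox

TASK

Open the blue gearbox for inspection: slide its orange cover up the slope until the two stud heads stand in the wide ends of the keyhole slots, without forcing it against the studs, and lift it off. Then lay it, handle up and wholly on the black rubber mat, without dropping it, and leave the other things on the bench where they are.

Things in the scene. Friction and masses are not known exactly. Their poses are not given: they have to be found in the camera images.
- cover: Orange cover plate, 160 mm (x) by 140 mm (y), 4 mm thick, 0.28 to 0.56 kg, with two keyhole slots along x. Origin: centre of its underside; z to the handle side; +x points up the slope while it hangs on the gearbox. At the start the studs are at the slots' narrow ends (stud axis at cover x = +62 mm). Friction holds it wherever it is left on the slope.
- cover_slot_left (a point): Centre of the left keyhole's wide end, on the underside, (34, 45, 0) mm in the cover's frame. Wide end: 22 mm square with cut corners. From it a narrow part 9.5 mm wide runs to +x, ending at cover x = +65.5 mm.
- cover_slot_right (a point): The same for the right keyhole, (34, -45, 0) mm in the cover's frame.
- cover_lip (a point): Middle of the lip's top edge on its lower (outer) side, (-80, 0, 20) mm in the cover's frame. The lip runs along the cover's lower edge: 120 mm wide (y), 4 mm thick (x = -80 to -76 mm), standing 16 mm up from the top face; good to push against from below.
- cover_handle (a point): Centre of the cover's black bar handle, at (-8, 0, 32) mm in the cover's frame. The bar is 100 mm long along the cover's y, 14 mm wide (x), 12 mm high (z, 26 to 38 mm above the underside), on two posts 10 mm wide at y = +44 and -44 mm; between them it is free beneath. The centre of mass is within 6 mm of it along x.
- cover_up_left (a point): Upper left corner of the cover's underside, (80, 70, 0) mm in its frame.
- cover_up_right (a point): Upper right corner of the cover's underside, (80, -70, 0) mm in its frame.
- cover_low_left (a point): Lower left corner of the cover's underside, (-80, 70, 0) mm in its frame.
- cover_low_right (a point): Lower right corner of the cover's underside, (-80, -70, 0) mm in its frame.
- gearbox: Blue gearbox housing fixed to the bench, 230 mm (x) by 196 mm (y) at its foot, with a black motor (90 mm thick, 150 mm long) lying along y behind it, reaching to x = +193 mm and 97 mm high. Origin: centre of its underside; x points to the motor side. Its top is the sloping deck.
- deck: The gearbox's flat top face, 200 (x) by 180 mm (y), sloping 15 degrees, rising along its +x, low edge (84 mm high) on the robot's side. Origin: centre of the face, 110 mm above the bench; z normal to it. The cover's origin reads (-14, 0, 0) mm in this frame when it hangs and (+14, 0, 0) mm when the stud heads are centred in the wide ends: 28 mm of travel up the slope.
- stud_left (a point): Axis of the left fixed steel stud, on the face, (48, 45, 0) mm in the deck's frame. Stem 7 mm in diameter; head 14 mm in diameter, from 6.5 to 10.5 mm above the face. A centred head has 4 mm to spare on each side of the wide end; about 7 mm too far up, the stem meets the lower end of the wide hole and the head catches again.
- stud_right (a point): The same for the right stud, (48, -45, 0) mm in the deck's frame.
- mat: Black rubber mat fixed on the bench, 240 mm (x) by 200 mm (y), 5 mm thick. Origin: centre of its underside.
- bin: Bystander: yellow open bin, 120 by 100 mm, 50 mm high. Origin: centre of its underside.
- bottle: Bystander: white bottle with red cap, 60 mm in diameter, 150 mm high. Origin: centre of its underside.
- wrench: Bystander: steel wrench 180 mm long (its x) lying on the bench. Origin: on the bench, below it.
Not all that is in view belongs to the job. Of the things like the cover, leave any that is green or red; of the rest the larger one is meant.

How it is judged:
By the outcome, as a careful person would: the job done as asked, in the order asked, and still so for the second after the job is handed in, with the robot touching nothing.
It also fails if it takes over 59 s, if anything falls off the work surface, if the arm or the gripper's body presses on something with over 40 N, if the wrist force passes 120 N, or if a joint passes its speed limit or range.

ROBOT

A 6-joint arm with a two-finger parallel gripper is mounted at the origin on the work surface. World frame = base frame: x ahead of the robot, y to its left, z up, the work surface at z = 0. Lengths are in m, angles in rad, forces in N, time in s.
With the tool pointing down it reaches from about 0.4 to 0.925 m from the base axis. Payload 12.5 kg.
Tool frame: the origin (TCP) lies at the very end of the fingers, on their centre line; the grasp point (between the pads) lies 19 mm behind it (manip.grasp_offset is the z of the grasp point in the tool frame, in m); z points along the fingers, y is the line along which they close (so a half turn about z gives the same grasp; the last joint's range is limited). The gripper opens to 95 mm and grips with 3 to 60 N. Pads are 20 mm wide; open, the fingers measure 119 mm over their backs; the gripper's body (75 mm by 180 mm) begins 59 mm behind the grasp point.
Start: joints at [1.025, 0.491, 1.559, -0, 1.092, -0.106], TCP at [0.266, 0.566, 0.215] pointing down, gripper open.
Joint ranges: [-3.1, 3.1], [-0.84, 2.19], [0.05, 2.79], [-1.13, 4.28], [0.06, 2.93], [-2.69, 2.69]. Speed limits (rad/s): [2.22, 2.22, 2.79, 3.14, 3.14, 3.14].

INTERFACE

Orientations are given as a unit quaternion [x, y, z, w].
In Python, from station import manip, eyes, workorder gives the robot as it stands.
- The arm moves only by the tool drive_tool, never from a script. Its argument "commands" is a list of rows, each an object of numbers: "x", "y", "z": the shift along the tool's x, y, z each as a share of 1000 mm, from -1 to 1; "ax", "ay", "az": the turn, a rotation vector about the tool's x, y, z each as a share of 180 degrees, from -1 to 1; "grip": the opening, from 0 (shut) to 1 (fully open). In form: [{"x": .., "y": .., "z": .., "ax": .., "ay": .., "az": .., "grip": ..}, ...]. A call has 1 to 12 rows; each row shifts and turns the commanded pose from where the row before left it, along the tool's axes as they then stand; what a row does not reach is not made up. A row lasts 1/8 s, in which the tool goes at most 62.5 mm and 10.7 degrees, less where a joint would pass 70% of its speed; a pose out of reach is approached as far as the arm can. A call with a number of a shift or a turn outside -1 to 1 is refused whole. A call with a gripper value outside its range is refused whole. The fingers move at their own pace and stop on an object; the grip force is fixed at half the most. Time passes only in rows, so rows that do not move let the fingers close. It gives the time, the measured TCP pose, the force, the opening and the grip force at its end, in the units of the state.
- manip.state(): the state, without advancing time (a new reading comes with each control period).
- eyes.get_image(name): name is "side" or "top" or "wrist"; returns a dict with "color" (384x512x3 uint8, red, green, blue), "depth" (384x512 float32, m along the optical axis (not along the pixel's ray), 0 where there is no reading), "fx", "fy", "cx", "cy" (pixels), "k1" (the pictures are not rectified: a ray, as slopes to the right and down, at radius r is drawn at 1 + k1 r^2 times it, then the intrinsics apply), "rvec" (rotation vector, rad) and "tvec" (3), from world to camera coordinates, as OpenCV has them; the wrist camera has in their place "hand_eye" (4x4, takes a point from camera to tool coordinates, whose origin is the TCP and whose axes are the flange's). Camera axes: x right, y down, z forward; pixel columns grow to the right and rows downward; lengths in m; the calibration is good to about 2 mm. A picture is of the moment at which its call begins: read the wrist's pose just before it.
- workorder.sign_off(): hands the job in; it is judged then, once.
The state is a dict: "time": time; "joints": joint angles; "joint_velocities": joint speeds; "joint_torque": joint torques, N m; "tool_pos": TCP position; "orientation": TCP orientation; "ft_force": force on the tool from outside, world axes, zero at the start; "wrist_torque": the same for the moment, N m; "finger_gap": finger opening in m; "finger_force": force on a finger pad.
Only numpy, scipy, OpenCV 4.12 (cv2) and the standard library are available. Lean on these libraries where they do the work, as an engineer would, in place of code of your own. Each camera call takes 0.05 s, during which the arm holds its last target. There are 200 camera calls.

## Working session

There is one attempt and no reset: what is moved stays moved. The work goes in short steps, Python scripts to look and compute and a tool call to move; the robot and the scene stay as the last step left them, time stands still between calls to the robot, and variables do not carry over. Pictures are saved under pics/ and viewed, at most 10 in all, crops included, and the job is handed in when it is done.

Besides the shell and the picture viewer there is one more tool, called after "Request:" as a command line: name --argument value ..., lists and objects as JSON in quotes. drive_tool: Moves the arm, as the interface text tells. Shift numbers are shares of 1000 mm and turn numbers shares of 180 degrees, none past 1 either way. Its arguments: {"type":"object","properties":{"commands":{"type":"array","items":{"type":"object","properties":{"x":{"type":"number","minimum":-1,"maximum":1},"y":{"type":"number","minimum":-1,"maximum":1},"z":{"type":"number","minimum":-1,"maximum":1},"ax":{"type":"number","minimum":-1,"maximum":1},"ay":{"type":"number","minimum":-1,"maximum":1},"az":{"type":"number","minimum":-1,"maximum":1},"grip":{"type":"number"}}}}},"required":["commands"]}

```bash
ls; mkdir -p pics; cat > h.py <<'E'
import numpy as np, cv2, pickle
from scipy.spatial.transform import Rotation as R
from station import manip, eyes, workorder
def cam(im, T=None):
    K=np.array([[im["fx"],0,im["cx"]],[0,im["fy"],im["cy"]],[0,0,1.]])
    D=np.array([im["k1"],0,0,0,0.])
    if "rvec" in im and im["rvec"] is not None:
        Rc=cv2.Rodrigues(np.array(im["rvec"],float))[0]; t=np.array(im["tvec"],float).ravel()
        Rwc=Rc.T; o=-Rc.T@t
    else:
        M=T@np.array(im["hand_eye"]); Rwc=M[:3,:3]; o=M[:3,3]
    return K,D,Rwc,o
def toolT(s):
    T=np.eye(4);T[:3,:3]=R.from_quat(s["orientation"]).as_matrix();T[:3,3]=s["tool_pos"];return T
def rays(c,px):
    K,D,Rwc,o=c
    n=cv2.undistortPoints(np.array(px,float).reshape(-1,1,2),K,D).reshape(-1,2)
    return o, np.c_[n,np.ones(len(n))]@Rwc.T
def onplane(c,px,p0,n):
    o,d=rays(c,px); n=np.array(n,float)
    return o+d*(((np.array(p0)-o)@n)/(d@n))[:,None]
def cloud(im,c):
    h,w=im["depth"].shape
    u,v=np.meshgrid(np.arange(w),np.arange(h))
    o,d=rays(c,np.c_[u.ravel(),v.ravel()])
    return (o+d*im["depth"].reshape(-1,1)).reshape(h,w,3)
def grab(name):
    s=manip.state(); im=eyes.get_image(name); c=cam(im,toolT(s)); return im,c
def save(im,f): cv2.imwrite("pics/"+f,im["color"][:,:,::-1])
E
python3 - <<'E'
from h import *
print(manip.state(), manip.grasp_offset)
a,ca=grab("top"); b,cb=grab("side")
print(ca,cb)
cv2.imwrite("pics/a.png",np.vstack([a["color"],b["color"]])[:,:,::-1][:, :])
big=np.hstack([a["color"],b["color"]]); cv2.imwrite("pics/top.png",a["color"][:,:,::-1]);cv2.imwrite("pics/side.png",b["color"][:,:,::-1])
pickle.dump((a,b),open("ab.pkl","wb"))
E
```

```text
pics
{'time': 0.0, 'joints': array([ 1.02538576e+00,  4.91558273e-01,  1.55941261e+00,  2.65947458e-05,
        1.09172449e+00, -1.05571624e-01]), 'joint_velocities': array([ 0.00088466,  0.00267431,  0.00012303,  0.00020087,  0.00053147,
       -0.00034179]), 'joint_torque': array([ 6.98814110e-04, -6.12631559e+01, -2.58184183e+01,  6.92872563e-02,
        4.82200587e-02, -8.41100996e-05]), 'tool_pos': array([0.26595778, 0.56533344, 0.21407524]), 'orientation': array([ 2.18156992e-01,  9.75913532e-01, -5.18637687e-04, -1.87488228e-04]), 'ft_force': array([ 0.61352804,  0.82398608, -0.31786872]), 'wrist_torque': array([ 0.06207329, -0.04358093, -0.0017596 ]), 'finger_force': 0.0, 'finger_gap': 0.09494563141792378} -0.0188
(array([[355.5695037 ,   0.        , 250.14887493],
       [  0.        , 355.5695037 , 197.25517543],
       [  0.        ,   0.        ,   1.        ]]), array([0.01000275, 0.        , 0.        , 0.        , 0.        ]), array([[ 0.02673985, -0.98059885,  0.19419288],
       [-0.99955569, -0.02878717, -0.00772785],
       [ 0.01316819, -0.19389995, -0.98093293]]), array([0.37706853, 0.10080299, 1.09926852])) (array([[427.78298571,   0.        , 251.47505383],
       [  0.        , 427.78298571, 189.2051682 ],
       [  0.        ,   0.        ,   1.        ]]), array([-0.14163008,  0.        ,  0.        ,  0.        ,  0.        ]), array([[ 8.36070165e-01, -2.80016447e-01,  4.71781166e-01],
       [-5.48621897e-01, -4.25423825e-01,  7.19742025e-01],
       [-8.32656412e-04, -8.60584312e-01, -5.09307322e-01]]), array([-0.12839209, -0.92678269,  0.83796745]))
```

View pics/top.png

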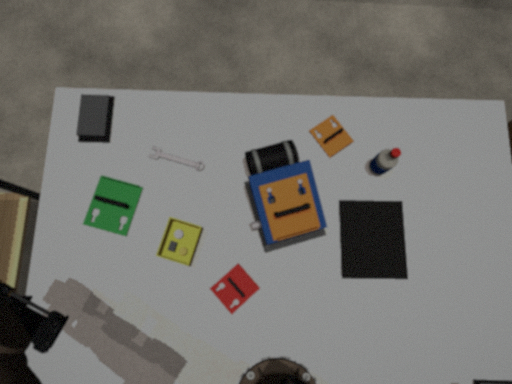

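View pics/side.png

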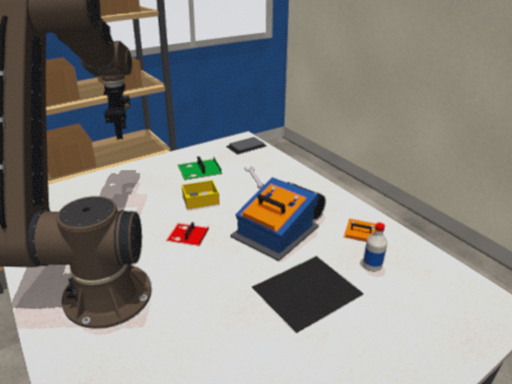

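The top view shows the cover on the gearbox around (290,207) with its handle at (292,211), the motor at (271,158) and the mat around (373,239). The small orange decoy is at (331,136). The side view shows the same layout, with the way from gearbox to mat clear.

```bash
python3 - <<'E'
from h import *
a,b=pickle.load(open("ab.pkl","rb"))
for nm,im in(("top",a),("side",b)):
    c=cam(im); P=cloud(im,c); hsv=cv2.cvtColor(im["color"],cv2.COLOR_RGB2HSV)
    m=cv2.inRange(hsv,(8,150,120),(20,255,255))
    n,l,st,ce=cv2.connectedComponentsWithStats(m); i=1+np.argmax(st[1:,4]); print(nm,st[i],ce[i])
    mk=(l==i)&(im["depth"]>0); X=P[mk]
    for _ in range(4):
        p0=X.mean(0); nn=np.linalg.svd(X-p0)[2][2]; nn*=np.sign(nn[2]); X=X[abs((X-p0)@nn)<.005]
    print("plane",p0,nn,"tilt",np.degrees(np.arccos(nn[2])), "az of uphill",np.degrees(np.arctan2(-nn[1],-nn[0])),len(X))
    az=np.arctan2(-nn[1],-nn[0])
    cn=max(cv2.findContours((l==i).astype(np.uint8),0,2)[0],key=cv2.contourArea)
    Q=onplane(c,cn.reshape(-1,2),p0,nn)
    # in-plane coordinates about vertical-ish basis
    ex=np.array([np.cos(az),np.sin(az),0]);ex-=nn*(ex@nn);ex/=np.linalg.norm(ex);ey=np.cross(nn,ex)
    q=np.c_[(Q-p0)@ex,(Q-p0)@ey]; r=cv2.minAreaRect((q*1000).astype(np.float32)); print(r)
    cen=p0+ex*r[0][0]/1e3+ey*r[0][1]/1e3; print("cover top centre",cen, "ex",ex)
    # mat
    m=cv2.inRange(hsv,(0,0,0),(180,255,50))
    n,l,st,ce=cv2.connectedComponentsWithStats(m)
    for i in range(1,n):
        if st[i,4]>800:
            cn=max(cv2.findContours((l==i).astype(np.uint8),0,2)[0],key=cv2.contourArea)
            Q=onplane(c,cn.reshape(-1,2),[0,0,.005],[0,0,1]); r=cv2.minAreaRect((Q[:,:2]*1000).astype(np.float32)); print(ce[i],r, np.median(P[(l==i)][:,2]))
E
```

```text
top [ 260  174   59   65 2006] [289.3220339  207.42821535]
plane [ 0.54665571 -0.01837288  0.1099959 ] [-0.24612804 -0.08135837  0.96581665] tilt 15.024149712017628 az of uphill 18.291458749588887 1988
((2.1018218994140625, -0.846160888671875), (135.14352416992188, 155.75416564941406), 89.45985412597656)
cover top centre [ 0.54884869 -0.01853917  0.11054075] ex [0.91701613 0.30312244 0.25922615]
[372.16852046 239.59874082] ((475.78033447265625, -286.19512939453125), (233.02734375, 193.99195861816406), 1.098897933959961) 0.00526446627055277
[ 22.86498213 334.39203675] ((188.9637451171875, 706.4807739257812), (296.83612060546875, 189.99359130859375), 9.44765567779541) 0.4771017059350691
[279.11124845 374.28800989] ((90.60758972167969, -10.534378051757812), (63.43978500366211, 156.40768432617188), 1.3593448400497437) 0.022491143371806688
side [ 242  186   63   45 1226] [273.15008157 208.76019576]
plane [ 0.54742188 -0.02925357  0.10936918] [-0.2391854  -0.07339922  0.96819569] tilt 14.489000058945233 az of uphill 17.059766564459323 1010
((1.9426040649414062, 6.999706268310547), (159.09637451171875, 137.84640502929688), 0.0739675834774971)
cover top centre [ 0.54716645 -0.02201008  0.10985521] ex [0.92559436 0.28403869 0.25019413]
[57.64786686 94.06260732] ((930.4055786132812, 4120.01611328125), (8015.79248046875, 1314.6318359375), 82.37510681152344) 0.5322448680840093
[127.89016829 257.93356953] ((100.59176635742188, 150.72830200195312), (430.7758483886719, 103.27659606933594), 66.74348449707031) 0.17747713457691217
[306.37125897 292.83551818] ((471.02593994140625, -291.1944580078125), (230.68690490722656, 191.4894561767578), 0.6383056640625) 0.005243937683598765
```

```bash
cat >> h.py <<'E'
def frame(p,az,tilt=15.):
    "tool pose at p: y uphill at azimuth az (deg), z into the slope"
    a,t=np.radians(az),np.radians(tilt)
    ex=np.array([np.cos(a)*np.cos(t),np.sin(a)*np.cos(t),np.sin(t)]);n=np.array([-np.cos(a)*np.sin(t),-np.sin(a)*np.sin(t),np.cos(t)])
    T=np.eye(4);T[:3,:3]=np.c_[np.cross(n,ex),ex,-n];T[:3,3]=p;return T
def plan(T,note=""):
    C=toolT(manip.state()); d=C[:3,:3].T@(T[:3,3]-C[:3,3]); r=R.from_matrix(C[:3,:3].T@T[:3,:3]).as_rotvec()
    print(note,"shift mm",np.round(d*1000,1),"turn deg",np.round(np.degrees(r),2),"share",np.round(r/np.pi,4))
E
python3 - <<'E'
from h import *
T=frame([0,0,0],18.2); n=-T[:3,2]; ex=T[:3,1]
h=np.array([.548,-.020,.110])-.004*n-.008*ex+.032*n
print("handle",h); T[:3,3]=h+.15*n; plan(T,"above")
E
```

```text
handle [ 0.5337748  -0.02467701  0.13497537]
above shift mm [-465.3 -446.6  -65.3] turn deg [-14.22  -6.08  46.33] share [-0.079  -0.0338  0.2574]
```

Request:
drive_tool --commands '[{"x":-0.02,"y":-0.02,"z":-0.02,"grip":0.6},{"x":-0.04,"y":-0.04,"z":-0.015,"grip":0.6},{"x":-0.04,"y":-0.04,"z":-0.01,"grip":0.6},{"x":-0.04,"y":-0.04,"z":-0.01,"grip":0.6},{"x":-0.04,"y":-0.04,"z":-0.01,"grip":0.6},{"x":-0.04,"y":-0.04,"grip":0.6},{"x":-0.04,"y":-0.04,"grip":0.6},{"x":-0.04,"y":-0.04,"grip":0.6},{"x":-0.04,"y":-0.04,"grip":0.6},{"x":-0.04,"y":-0.03,"grip":0.6},{"x":-0.04,"y":-0.03,"grip":0.6},{"x":-0.04,"y":-0.03,"grip":0.6}]'

```text
schema error: expected keys x, y, z, ax, ay, az, grip
```

Request:
drive_tool --commands '[{"ax":-0.01,"ay":-0.004,"az":0.032,"grip":0.6},{"ax":-0.01,"ay":-0.004,"az":0.032,"grip":0.6},{"ax":-0.01,"ay":-0.004,"az":0.032,"grip":0.6},{"ax":-0.01,"ay":-0.004,"az":0.032,"grip":0.6},{"ax":-0.01,"ay":-0.004,"az":0.032,"grip":0.6},{"ax":-0.01,"ay":-0.004,"az":0.032,"grip":0.6},{"ax":-0.01,"ay":-0.005,"az":0.032,"grip":0.6},{"ax":-0.009,"ay":-0.005,"az":0.033,"grip":0.6},{"grip":0.6},{"grip":0.6}]'

```text
schema error: expected keys x, y, z, ax, ay, az, grip
```

```bash
cat > near.py <<'E'
from h import *
import sys
im,c=grab("wrist"); save(im,sys.argv[1]); pickle.dump((im,c),open("w.pkl","wb"))
print(manip.state()["time"])
P=cloud(im,c); hsv=cv2.cvtColor(im["color"],cv2.COLOR_RGB2HSV)
m=cv2.inRange(hsv,(8,150,100),(20,255,255)); n,l,st,ce=cv2.connectedComponentsWithStats(m); i=1+np.argmax(st[1:,4]); print(st[i],ce[i])
X=P[(l==i)&(im["depth"]>0)]
for _ in range(6):
    p0=np.median(X,0) if _==0 else X.mean(0); nn=np.linalg.svd(X-p0,full_matrices=False)[2][2]; nn*=np.sign(nn[2]); X=X[abs((X-p0)@nn)<.004]
print("plane",p0,nn,"tilt",np.degrees(np.arccos(nn[2])),"az",np.degrees(np.arctan2(-nn[1],-nn[0])),len(X))
T=frame(p0,18.2);ex=T[:3,1];n_=-T[:3,2]
cn=max(cv2.findContours((l==i).astype(np.uint8),0,2)[0],key=cv2.contourArea)
Q=onplane(c,cn.reshape(-1,2),p0,n_); r=cv2.minAreaRect((np.c_[(Q-p0)@ex,(Q-p0)@T[:3,0]]*1000).astype(np.float32)); print("rect",r,"centre",p0+ex*r[0][0]/1e3+T[:3,0]*r[0][1]/1e3)
# handle top: dark pixels 34 mm above the top face
hz=(P-p0)@n_; q=(P-p0); hm=(abs(hz-.034)<.006)&(abs(q@ex)<.08)&(abs(q@T[:3,0])<.08)&(hsv[:,:,2]<70)&(im["depth"]>0)
n,l,st,ce=cv2.connectedComponentsWithStats(hm.astype(np.uint8))
if n>1:
    i=1+np.argmax(st[1:,4]); print("handle px",st[i],ce[i],"height",np.median(hz[l==i]))
    cn=max(cv2.findContours((l==i).astype(np.uint8),0,2)[0],key=cv2.contourArea)
    Q=onplane(c,cn.reshape(-1,2),p0+.034*n_,n_); r=cv2.minAreaRect((np.c_[(Q-p0)@ex,(Q-p0)@T[:3,0]]*1000).astype(np.float32)); print("bar rect",r,"bar centre",p0+ex*r[0][0]/1e3+T[:3,0]*r[0][1]/1e3+.028*n_)
E
python3 near.py w1.png
```

```text
0.15
[413 284   2   4   5] [413.2 285.4]
plane [0.25599479 0.62245265 0.30946021] [0.36876292 0.79556126 0.48072465] tilt 61.267258987027695 az -114.86892508667961 5
rect ((0.07793471217155457, 0.0497889518737793), (0.28902217745780945, 0.9474102258682251), 52.25434494018555) centre [0.25605075 0.62252346 0.30948038]
handle px [  22  336  308   48 8356] [143.90114888 365.3714696 ] height 0.032791955041096006
bar rect ((-37.69790267944336, -55.73405075073242), (79.27921295166016, 12.940010070800781), 54.48542785644531) bar centre [0.2319264  0.55587022 0.3267492 ]
```

View pics/w1.png

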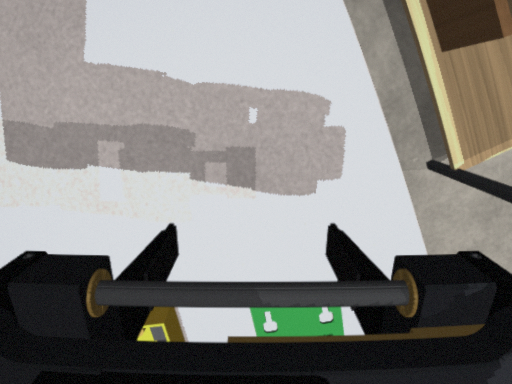

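The moves were refused because every row needs all its keys, so the arm hasn't moved. The picture shows bare bench, with the fingers at (170,250) and (335,250). I'm resending with full rows.

Request:
drive_tool --commands '[{"x":-0.02,"y":-0.02,"z":-0.02,"ax":0,"ay":0,"az":0,"grip":0.6},{"x":-0.04,"y":-0.04,"z":-0.015,"ax":0,"ay":0,"az":0,"grip":0.6},{"x":-0.04,"y":-0.04,"z":-0.01,"ax":0,"ay":0,"az":0,"grip":0.6},{"x":-0.04,"y":-0.04,"z":-0.01,"ax":0,"ay":0,"az":0,"grip":0.6},{"x":-0.04,"y":-0.04,"z":-0.01,"ax":0,"ay":0,"az":0,"grip":0.6},{"x":-0.04,"y":-0.04,"z":0,"ax":0,"ay":0,"az":0,"grip":0.6},{"x":-0.04,"y":-0.04,"z":0,"ax":0,"ay":0,"az":0,"grip":0.6},{"x":-0.04,"y":-0.04,"z":0,"ax":0,"ay":0,"az":0,"grip":0.6},{"x":-0.04,"y":-0.04,"z":0,"ax":0,"ay":0,"az":0,"grip":0.6},{"x":-0.04,"y":-0.04,"z":0,"ax":0,"ay":0,"az":0,"grip":0.6},{"x":-0.04,"y":-0.04,"z":0,"ax":0,"ay":0,"az":0,"grip":0.6},{"x":-0.04,"y":-0.03,"z":0,"ax":0,"ay":0,"az":0,"grip":0.6}]'

```text
time: 1.65
tool_pos: [0.4909, -0.0396, 0.2797]
orientation: [0.219, 0.976, 0.0, 0.0]
ft_force: [0.5, 0.3, 0.8]
finger_gap: 0.0571
finger_force: 0.0
```

Request:
drive_tool --commands '[{"x":0,"y":0,"z":0,"ax":-0.01,"ay":-0.004,"az":0.032,"grip":0.6},{"x":0,"y":0,"z":0,"ax":-0.01,"ay":-0.004,"az":0.032,"grip":0.6},{"x":0,"y":0,"z":0,"ax":-0.01,"ay":-0.004,"az":0.032,"grip":0.6},{"x":0,"y":0,"z":0,"ax":-0.01,"ay":-0.004,"az":0.032,"grip":0.6},{"x":0,"y":0,"z":0,"ax":-0.01,"ay":-0.004,"az":0.032,"grip":0.6},{"x":0,"y":0,"z":0,"ax":-0.01,"ay":-0.004,"az":0.032,"grip":0.6},{"x":0,"y":0,"z":0,"ax":-0.01,"ay":-0.005,"az":0.032,"grip":0.6},{"x":0,"y":0,"z":0,"ax":-0.009,"ay":-0.005,"az":0.033,"grip":0.6},{"x":0,"y":0,"z":0,"ax":0,"ay":0,"az":0,"grip":0.6}]'

```text
time: 2.78
tool_pos: [0.4903, -0.0374, 0.2796]
orientation: [0.581, 0.803, 0.106, 0.076]
ft_force: [0.4, 0.2, -0.6]
finger_gap: 0.0572
finger_force: 0.0
```

```bash
python3 near.py w2.png; python3 - <<'E'
from h import *
T=frame([0,0,0],18.2); n=-T[:3,2]; T[:3,3]=np.array([.5338,-.0247,.135])+.15*n; plan(T,"above")
print(eyes.get_image("wrist")["hand_eye"])
E
```

```text
2.825
[  194   116   139   112 12609] [259.33904354 170.03021651]
plane [ 0.54249873 -0.01555053  0.10867181] [-0.24634067 -0.07715204  0.96610757] tilt 14.959713664465564 az 17.39016330910655 12002
rect ((0.23865509033203125, -4.745635986328125), (138.7934112548828, 161.98704528808594), 89.52339935302734) centre [ 0.54419995 -0.01998675  0.10873358]
handle px [252 136  12  86 950] [257.36842105 178.10210526] height 0.03391614468536321
bar rect ((-5.717015266418457, -3.166210174560547), (12.095477104187012, 96.84508514404297), 0.06313495337963104) bar centre [ 0.53135731 -0.02254659  0.13423806]
above shift mm [-1.4  6.1  1.4] turn deg [-0.08 -0.07  0.15] share [-0.0005 -0.0004  0.0008]
[[-1.35707588e-04 -9.55210055e-01 -2.95928593e-01  8.39832033e-02]
 [ 9.99999985e-01 -1.60263327e-04  5.87221246e-05 -1.70247565e-03]
 [-1.03518465e-04 -2.95928581e-01  9.55210063e-01 -1.69308564e-01]
 [ 0.00000000e+00  0.00000000e+00  0.00000000e+00  1.00000000e+00]]
```

View pics/w2.png

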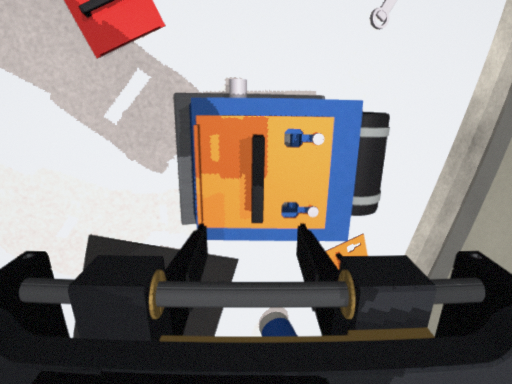

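The wrist view shows the bar at (257,178), the stud heads at (318,139) and (313,211) in the narrow ends up-slope, and the lip on the left. All of this agrees with the measurements, so I'm going down on the bar.

```bash
python3 - <<'E'
from h import *
T=frame([0,0,0],18.1); n=-T[:3,2]; T[:3,3]=np.array([.5314,-.0225,.1345])+.001*T[:3,1]-.017*n; plan(T,"grasp")
E
```

```text
grasp shift mm [  1.3   5.5 168.4] turn deg [-0.08 -0.09  0.26] share [-0.0005 -0.0005  0.0014]
```

Request:
drive_tool --commands '[{"x":0.0013,"y":0.0055,"z":0.02,"ax":0,"ay":0,"az":0.001,"grip":0.6},{"x":0,"y":0,"z":0.03,"ax":0,"ay":0,"az":0,"grip":0.6},{"x":0,"y":0,"z":0.03,"ax":0,"ay":0,"az":0,"grip":0.6},{"x":0,"y":0,"z":0.03,"ax":0,"ay":0,"az":0,"grip":0.6},{"x":0,"y":0,"z":0.025,"ax":0,"ay":0,"az":0,"grip":0.6},{"x":0,"y":0,"z":0.02,"ax":0,"ay":0,"az":0,"grip":0.6},{"x":0,"y":0,"z":0.013,"ax":0,"ay":0,"az":0,"grip":0.6},{"x":0,"y":0,"z":0,"ax":0,"ay":0,"az":0,"grip":0.6},{"x":0,"y":0,"z":0,"ax":0,"ay":0,"az":0,"grip":0.6}]'

```text
time: 4.0
tool_pos: [0.5367, -0.021, 0.1193]
orientation: [0.582, 0.802, 0.106, 0.076]
ft_force: [-0.1, -0.2, -0.2]
finger_gap: 0.0571
finger_force: 0.0
```

```bash
python3 - <<'E'
from h import *
T=frame([0,0,0],18.1); n=-T[:3,2]; T[:3,3]=np.array([.5314,-.0225,.1345])+.001*T[:3,1]-.017*n; plan(T,"grasp")
im,c=grab("wrist"); save(im,"w3.png")
E
```

```text
grasp shift mm [ 0.2 -0.4  0.9] turn deg [-0.02 -0.07 -0.03] share [-0.0001 -0.0004 -0.0002]
```

View pics/w3.png

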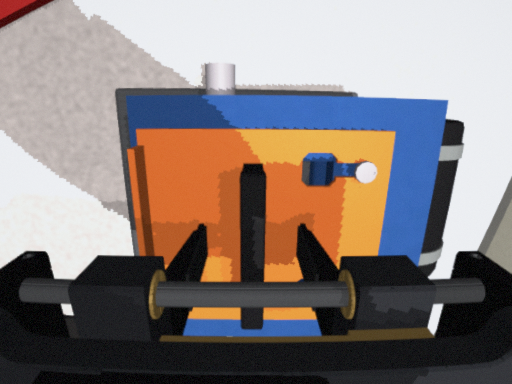

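The bar (about x = 252) is centred between the fingers (205 and 298). I'll bias the tool 1 mm up-slope so that closing can't push the cover down onto the studs, then close.

Request:
drive_tool --commands '[{"x":0,"y":0.001,"z":0,"ax":0,"ay":0,"az":0,"grip":0.4},{"x":0,"y":0,"z":0,"ax":0,"ay":0,"az":0,"grip":0.25},{"x":0,"y":0,"z":0,"ax":0,"ay":0,"az":0,"grip":0},{"x":0,"y":0,"z":0,"ax":0,"ay":0,"az":0,"grip":0},{"x":0,"y":0,"z":0,"ax":0,"ay":0,"az":0,"grip":0},{"x":0,"y":0,"z":0,"ax":0,"ay":0,"az":0,"grip":0}]'

```text
time: 4.8
tool_pos: [0.5373, -0.0206, 0.119]
orientation: [0.583, 0.802, 0.106, 0.076]
ft_force: [-0.3, 0.0, 1.1]
finger_gap: 0.0137
finger_force: 30.0
```

Request:
drive_tool --commands '[{"x":0,"y":0.003,"z":0,"ax":0,"ay":0,"az":0,"grip":0},{"x":0,"y":0.003,"z":0,"ax":0,"ay":0,"az":0,"grip":0},{"x":0,"y":0.003,"z":0,"ax":0,"ay":0,"az":0,"grip":0},{"x":0,"y":0,"z":0,"ax":0,"ay":0,"az":0,"grip":0}]'

```text
time: 5.3
tool_pos: [0.5452, -0.0177, 0.1212]
orientation: [0.582, 0.803, 0.106, 0.075]
ft_force: [-4.1, 0.1, 3.2]
finger_gap: 0.0138
finger_force: 30.0
```

Request:
drive_tool --commands '[{"x":0,"y":0.003,"z":0,"ax":0,"ay":0,"az":0,"grip":0},{"x":0,"y":0.003,"z":0,"ax":0,"ay":0,"az":0,"grip":0},{"x":0,"y":0.003,"z":0,"ax":0,"ay":0,"az":0,"grip":0},{"x":0,"y":0.003,"z":0,"ax":0,"ay":0,"az":0,"grip":0},{"x":0,"y":0.003,"z":0,"ax":0,"ay":0,"az":0,"grip":0},{"x":0,"y":0,"z":0,"ax":0,"ay":0,"az":0,"grip":0}]'

```text
time: 6.05
tool_pos: [0.5591, -0.0133, 0.1251]
orientation: [0.582, 0.803, 0.106, 0.075]
ft_force: [-4.6, -0.9, 3.1]
finger_gap: 0.0139
finger_force: 30.0
```

```bash
cat > gap.py <<'E'
from h import *
import sys
print(manip.state()["ft_force"],manip.state()["tool_pos"])
im,c=grab("wrist"); cv2.imwrite("pics/"+sys.argv[1],cv2.resize(im["color"][110:330,100:480,::-1],None,fx=2,fy=2,interpolation=cv2.INTER_CUBIC))
E
python3 gap.py w4.png
```

```text
[-4.63644079 -0.89181739  3.12617867] [ 0.55908789 -0.01330723  0.1251066 ]
```

View pics/w4.png

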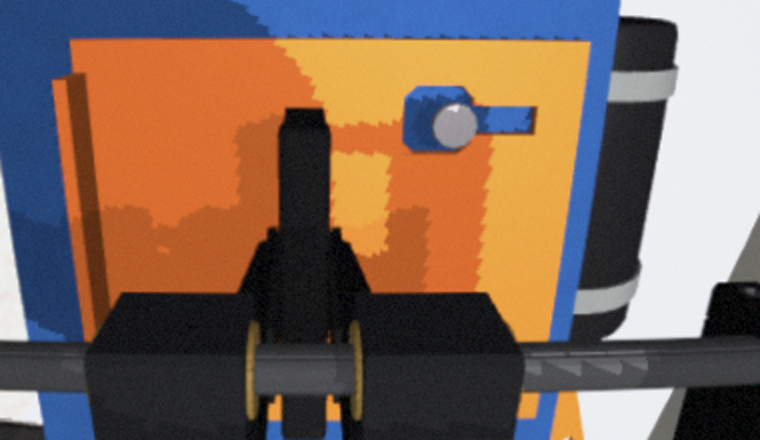

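The cover follows the gripper. The head is at (456,126) in the crop and the wide end spans x = 403..472, y = 86..153, so a few mm remain. I'll work that out.

```bash
python3 - <<'E'
from h import *
im,c=grab("wrist"); T=frame([.544,-.020,.1087],18.1); ex,n,ey=T[:3,1],-T[:3,2],T[:3,0]; p0=T[:3,3]
px=lambda x,y:(np.array([[x,y]])/2+[100,110]-.25)
H=onplane(c,px(456,126),p0+.0065*n,n)[0]
for q in((403,119.5),(472,119.5),(437.5,86),(437.5,153),(437.5,119.5),(535,119.5)):
    W=onplane(c,px(*q),p0,n)[0]; print(q,"head ahead of point, x,y mm",(H-W)@ex*1e3,(H-W)@ey*1e3)
# segmented: head as greyish, bright blob
hsv=cv2.cvtColor(im["color"],cv2.COLOR_RGB2HSV)
m=cv2.inRange(hsv,(0,0,110),(180,70,255)); m[:155]=0;m[190:]=0;m[:,:300]=0;m[:,350:]=0
print(cv2.connectedComponentsWithStats(m)[2:])
E
```

```text
(403, 119.5) head ahead of point, x,y mm 15.210883821673859 -0.549625701149066
(472, 119.5) head ahead of point, x,y mm -6.656309953724018 -0.5915881241413832
(437.5, 86) head ahead of point, x,y mm 4.967231335759324 -11.169872933339635
(437.5, 153) head ahead of point, x,y mm 3.607064763782068 10.384247789742611
(437.5, 119.5) head ahead of point, x,y mm 4.308257975085703 -0.5665937789957926
(535, 119.5) head ahead of point, x,y mm -26.899429548345065 -0.6590223904300118
(array([[     0,      0,    512,    384, 196213],
       [   306,    155,      1,      1,      1],
       [   302,    156,      3,      3,      3],
       [   302,    161,      1,      5,      5],
       [   317,    162,     22,     22,    377],
       [   345,    163,      5,      1,      5],
       [   301,    173,      1,      1,      1],
       [   301,    175,      1,      1,      1],
       [   301,    177,      1,      1,      1],
       [   348,    176,      1,      1,      1]], dtype=int32), array([[255.35678574, 191.53909272],
       [306.        , 155.        ],
       [303.        , 157.        ],
       [302.        , 163.        ],
       [327.08753316, 172.4535809 ],
       [347.        , 163.        ],
       [301.        , 173.        ],
       [301.        , 175.        ],
       [301.        , 177.        ],
       [348.        , 176.        ]]))
```

Request:
drive_tool --commands '[{"x":0,"y":0.002,"z":0,"ax":0,"ay":0,"az":0,"grip":0},{"x":0,"y":0.002,"z":0,"ax":0,"ay":0,"az":0,"grip":0},{"x":0,"y":0,"z":0,"ax":0,"ay":0,"az":0,"grip":0}]'

```text
time: 6.52
tool_pos: [0.5627, -0.0122, 0.1261]
orientation: [0.582, 0.802, 0.106, 0.075]
ft_force: [-6.1, -1.1, 3.3]
finger_gap: 0.0136
finger_force: 30.0
```

```bash
python3 gap.py w5.png
```

```text
[-6.11310937 -1.09062438  3.31116515] [ 0.56271421 -0.01219175  0.12611885]
```

View pics/w5.png

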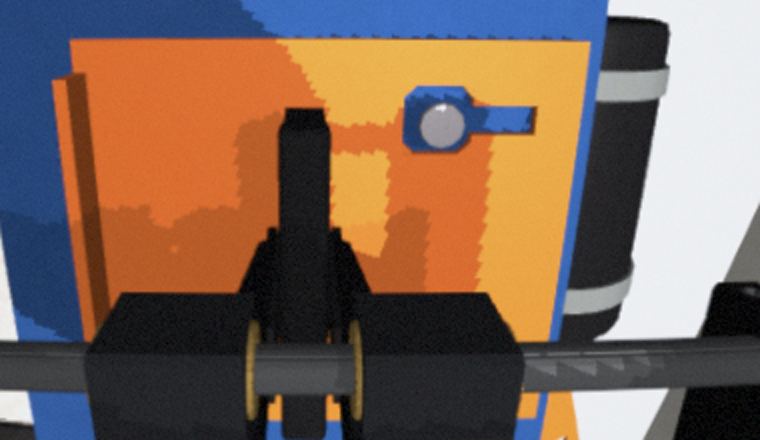

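The head is now at (442,126), centred in the wide end (403..472) once parallax is allowed for. I'll lift along the deck normal, gently at first.

Request:
drive_tool --commands '[{"x":0,"y":0,"z":-0.002,"ax":0,"ay":0,"az":0,"grip":0},{"x":0,"y":0,"z":-0.003,"ax":0,"ay":0,"az":0,"grip":0},{"x":0,"y":0,"z":-0.003,"ax":0,"ay":0,"az":0,"grip":0},{"x":0,"y":0,"z":0,"ax":0,"ay":0,"az":0,"grip":0}]'

```text
time: 7.08
tool_pos: [0.5613, -0.0129, 0.1342]
orientation: [0.582, 0.802, 0.106, 0.076]
ft_force: [-0.5, -0.4, -2.9]
finger_gap: 0.0131
finger_force: 30.0
```

Request:
drive_tool --commands '[{"x":0,"y":0,"z":-0.006,"ax":0,"ay":0,"az":0,"grip":0},{"x":0,"y":0,"z":-0.01,"ax":0,"ay":0,"az":0,"grip":0},{"x":0,"y":0,"z":-0.015,"ax":0,"ay":0,"az":0,"grip":0},{"x":0,"y":0,"z":-0.02,"ax":0,"ay":0,"az":0,"grip":0},{"x":0,"y":0,"z":-0.02,"ax":0,"ay":0,"az":0,"grip":0},{"x":0,"y":0,"z":-0.02,"ax":0,"ay":0,"az":0,"grip":0},{"x":0,"y":0,"z":-0.015,"ax":0,"ay":0,"az":0,"grip":0},{"x":0,"y":0,"z":0,"ax":0,"ay":0,"az":0,"grip":0}]'

```text
time: 8.07
tool_pos: [0.5353, -0.0217, 0.2377]
orientation: [0.582, 0.802, 0.106, 0.077]
ft_force: [-0.0, 1.0, -3.3]
finger_gap: 0.0138
finger_force: 30.0
```

```bash
cat > place.py <<'E'
from h import *
# mat (0.4735,-0.2885), yaw 0.9; bar is at cover x -8; grasp 17 mm above TCP
T=frame([0,0,0],1.0,0); T[:3,3]=np.array([.4735-.008,-.2885,.15]); plan(T,"above mat")
E
python3 place.py; python3 - <<'E'
from h import *
im,c=grab("side"); save(im,"s2.png")
E
```

```text
above mat shift mm [-232.1 -166.7   45.9] turn deg [14.94 -2.26 16.95] share [ 0.083  -0.0126  0.0942]
```

View pics/s2.png

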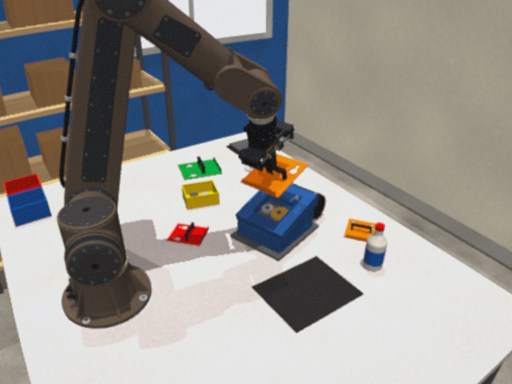

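The side view shows the cover hanging clear above the gearbox, which is now open with its internals visible. I'm carrying it over to the mat.

Request:
drive_tool --commands '[{"x":-0.012,"y":-0.008,"z":0,"ax":0,"ay":0,"az":0,"grip":0},{"x":-0.022,"y":-0.016,"z":0,"ax":0,"ay":0,"az":0,"grip":0},{"x":-0.03,"y":-0.022,"z":0,"ax":0,"ay":0,"az":0,"grip":0},{"x":-0.034,"y":-0.025,"z":0,"ax":0,"ay":0,"az":0,"grip":0},{"x":-0.034,"y":-0.025,"z":0,"ax":0,"ay":0,"az":0,"grip":0},{"x":-0.034,"y":-0.025,"z":0,"ax":0,"ay":0,"az":0,"grip":0},{"x":-0.03,"y":-0.022,"z":0,"ax":0,"ay":0,"az":0,"grip":0},{"x":-0.022,"y":-0.016,"z":0,"ax":0,"ay":0,"az":0,"grip":0},{"x":-0.014,"y":-0.008,"z":0,"ax":0,"ay":0,"az":0,"grip":0}]'

```text
time: 9.25
tool_pos: [0.4532, -0.293, 0.1919]
orientation: [0.583, 0.802, 0.106, 0.075]
ft_force: [-0.4, -0.1, -2.8]
finger_gap: 0.0134
finger_force: 30.0
```

Request:
drive_tool --commands '[{"x":0,"y":0,"z":0,"ax":0.0083,"ay":-0.0013,"az":0.0094,"grip":0},{"x":0,"y":0,"z":0,"ax":0.0166,"ay":-0.0025,"az":0.0188,"grip":0},{"x":0,"y":0,"z":0,"ax":0.0166,"ay":-0.0025,"az":0.0188,"grip":0},{"x":0,"y":0,"z":0,"ax":0.0166,"ay":-0.0025,"az":0.0188,"grip":0},{"x":0,"y":0,"z":0,"ax":0.0166,"ay":-0.0025,"az":0.0188,"grip":0},{"x":0,"y":0,"z":0,"ax":0.0083,"ay":-0.0013,"az":0.0094,"grip":0},{"x":0,"y":0,"z":0,"ax":0,"ay":0,"az":0,"grip":0}]'

```text
time: 10.12
tool_pos: [0.4542, -0.2915, 0.1924]
orientation: [0.7, 0.714, -0.0, -0.001]
ft_force: [0.8, 0.9, -1.5]
finger_gap: 0.0136
finger_force: 30.0
```

```bash
python3 place.py; python3 - <<'E'
from h import *
im,c=grab("wrist"); save(im,"w6.png"); P=cloud(im,c); hsv=cv2.cvtColor(im["color"],cv2.COLOR_RGB2HSV)
m=cv2.inRange(hsv,(8,150,100),(20,255,255)); n,l,st,ce=cv2.connectedComponentsWithStats(m); i=1+np.argmax(st[1:,4])
X=P[(l==i)&(im["depth"]>0)]; X=X[abs(X[:,2]-np.median(X[:,2]))<.012]
for _ in range(4):
    p0=X.mean(0); nn=np.linalg.svd(X-p0,full_matrices=False)[2][2]; nn*=np.sign(nn[2]); X=X[abs((X-p0)@nn)<.003]
print("cover normal",nn,p0,len(X)); print("z at TCP xy", p0[2]-(nn[:2]@(manip.state()["tool_pos"][:2]-p0[:2]))/nn[2], manip.state()["tool_pos"])
E
```

```text
above mat shift mm [ 2.7 11.4 42.4] turn deg [-0.13 -0.06  0.11] share [-0.0007 -0.0003  0.0006]
cover normal [6.93129836e-04 2.41536561e-03 9.99996843e-01] [ 0.461553   -0.26308093  0.18016806] 26192
z at TCP xy 0.18024212392486264 [ 0.45402593 -0.29158583  0.19254604]
```

View pics/w6.png

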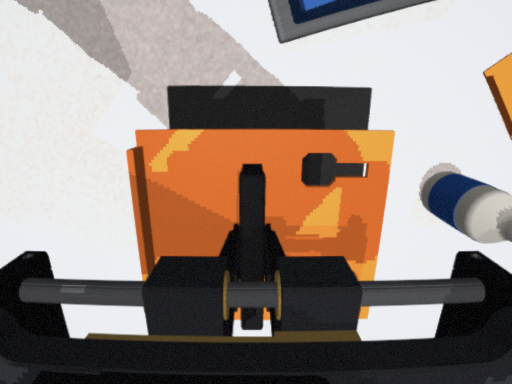

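The cover hangs level, with its underside 16 mm below the TCP, and the mat edges show around it. I need to shift 11 mm in tool y and 3 mm in x, then go down 171 mm, with the last part slow.

Request:
drive_tool --commands '[{"x":0.0013,"y":0.0055,"z":0.01,"ax":0,"ay":0,"az":0,"grip":0},{"x":0.0013,"y":0.0055,"z":0.02,"ax":0,"ay":0,"az":0,"grip":0},{"x":0,"y":0,"z":0.025,"ax":0,"ay":0,"az":0,"grip":0},{"x":0,"y":0,"z":0.03,"ax":0,"ay":0,"az":0,"grip":0},{"x":0,"y":0,"z":0.03,"ax":0,"ay":0,"az":0,"grip":0},{"x":0,"y":0,"z":0.025,"ax":0,"ay":0,"az":0,"grip":0},{"x":0,"y":0,"z":0.015,"ax":0,"ay":0,"az":0,"grip":0},{"x":0,"y":0,"z":0.007,"ax":0,"ay":0,"az":0,"grip":0},{"x":0,"y":0,"z":0,"ax":0,"ay":0,"az":0,"grip":0},{"x":0,"y":0,"z":0,"ax":0,"ay":0,"az":0,"grip":0}]'

```text
time: 11.42
tool_pos: [0.4647, -0.2894, 0.0316]
orientation: [0.701, 0.714, -0.001, -0.0]
ft_force: [0.3, 0.5, -3.1]
finger_gap: 0.0138
finger_force: 30.0
```

Request:
drive_tool --commands '[{"x":0,"y":0,"z":0.003,"ax":0,"ay":0,"az":0,"grip":0},{"x":0,"y":0,"z":0.003,"ax":0,"ay":0,"az":0,"grip":0},{"x":0,"y":0,"z":0,"ax":0,"ay":0,"az":0,"grip":0}]'

```text
time: 11.8
tool_pos: [0.4642, -0.2891, 0.0247]
orientation: [0.701, 0.713, -0.001, -0.001]
ft_force: [-0.1, -0.0, -2.9]
finger_gap: 0.0138
finger_force: 30.0
```

Request:
drive_tool --commands '[{"x":0,"y":0,"z":0.001,"ax":0,"ay":0,"az":0,"grip":0},{"x":0,"y":0,"z":0.001,"ax":0,"ay":0,"az":0,"grip":0},{"x":0,"y":0,"z":0,"ax":0,"ay":0,"az":0,"grip":0}]'

```text
time: 12.18
tool_pos: [0.4643, -0.2892, 0.0228]
orientation: [0.701, 0.713, -0.001, -0.001]
ft_force: [-0.1, -0.1, -2.9]
finger_gap: 0.0136
finger_force: 30.0
```

Request:
drive_tool --commands '[{"x":0,"y":0,"z":0.0007,"ax":0,"ay":0,"az":0,"grip":0},{"x":0,"y":0,"z":0,"ax":0,"ay":0,"az":0,"grip":0}]'

```text
time: 12.42
tool_pos: [0.4643, -0.2892, 0.0222]
orientation: [0.701, 0.713, -0.001, -0.001]
ft_force: [-0.3, 0.7, -3.2]
finger_gap: 0.0135
finger_force: 30.0
```

Request:
drive_tool --commands '[{"x":0,"y":0,"z":0.0007,"ax":0,"ay":0,"az":0,"grip":0},{"x":0,"y":0,"z":0,"ax":0,"ay":0,"az":0,"grip":0}]'

```text
time: 12.68
tool_pos: [0.4643, -0.2891, 0.0214]
orientation: [0.701, 0.714, -0.001, -0.001]
ft_force: [0.7, 0.0, -2.5]
finger_gap: 0.0135
finger_force: 30.0
```

Request:
drive_tool --commands '[{"x":0,"y":0,"z":0.0007,"ax":0,"ay":0,"az":0,"grip":0},{"x":0,"y":0,"z":0,"ax":0,"ay":0,"az":0,"grip":0}]'

```text
time: 12.92
tool_pos: [0.4643, -0.2891, 0.0207]
orientation: [0.701, 0.714, -0.001, -0.001]
ft_force: [-0.5, 0.0, -3.3]
finger_gap: 0.0138
finger_force: 30.0
```

Request:
drive_tool --commands '[{"x":0,"y":0,"z":0.0007,"ax":0,"ay":0,"az":0,"grip":0},{"x":0,"y":0,"z":0,"ax":0,"ay":0,"az":0,"grip":0}]'

```text
time: 13.18
tool_pos: [0.4643, -0.2892, 0.0201]
orientation: [0.701, 0.713, -0.001, -0.001]
ft_force: [-1.1, -0.3, -1.5]
finger_gap: 0.014
finger_force: 30.0
```

Request:
drive_tool --commands '[{"x":0,"y":0,"z":0.0007,"ax":0,"ay":0,"az":0,"grip":0},{"x":0,"y":0,"z":0,"ax":0,"ay":0,"az":0,"grip":0}]'

```text
time: 13.42
tool_pos: [0.4643, -0.2892, 0.0201]
orientation: [0.701, 0.714, -0.001, -0.001]
ft_force: [-2.1, 1.9, 7.3]
finger_gap: 0.0142
finger_force: 30.0
```

The cover is touching the mat, with the force up about 10 N. I'll release and rise.

Request:
drive_tool --commands '[{"x":0,"y":0,"z":0,"ax":0,"ay":0,"az":0,"grip":0.25},{"x":0,"y":0,"z":0,"ax":0,"ay":0,"az":0,"grip":0.45},{"x":0,"y":0,"z":0,"ax":0,"ay":0,"az":0,"grip":0.45},{"x":0,"y":0,"z":0,"ax":0,"ay":0,"az":0,"grip":0.45},{"x":0,"y":0,"z":-0.01,"ax":0,"ay":0,"az":0,"grip":0.45},{"x":0,"y":0,"z":-0.02,"ax":0,"ay":0,"az":0,"grip":0.45},{"x":0,"y":0,"z":-0.04,"ax":0,"ay":0,"az":0,"grip":0.45},{"x":0,"y":0,"z":-0.04,"ax":0,"ay":0,"az":0,"grip":0.45},{"x":0,"y":0,"z":-0.04,"ax":0,"ay":0,"az":0,"grip":0.45},{"x":0,"y":0,"z":-0.04,"ax":0,"ay":0,"az":0,"grip":0.45},{"x":0,"y":0,"z":-0.02,"ax":0,"ay":0,"az":0,"grip":0.45},{"x":0,"y":0,"z":0,"ax":0,"ay":0,"az":0,"grip":0.45}]'

```text
time: 14.92
tool_pos: [0.465, -0.2894, 0.2311]
orientation: [0.701, 0.713, -0.0, 0.001]
ft_force: [-0.9, 0.6, -0.2]
finger_gap: 0.043
finger_force: 0.0
```

```bash
python3 near.py w7.png | sed -n 2,5p
```

```text
[  194   114   126   103 10891] [254.42034708 164.15067487]
plane [ 0.4709198  -0.28736039  0.00801066] [6.12410532e-04 1.34488057e-03 9.99998908e-01] tilt 0.08466897267218039 az -114.48282313440954 10257
rect ((-9.914031982421875, -6.972801208496094), (153.170654296875, 172.28648376464844), 73.3017807006836) centre [ 0.46400051 -0.29697534  0.00544472]
handle px [247 133  10  77 701] [251.17546362 169.79885877] height 0.0347577136335907
```

View pics/w7.png

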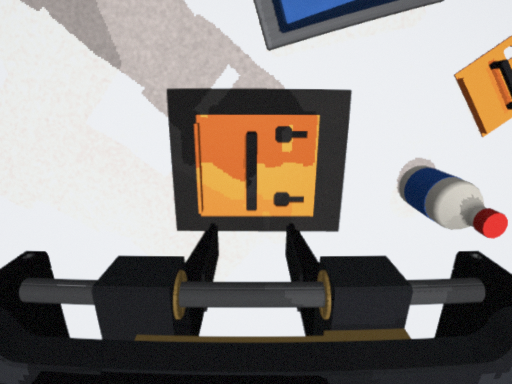

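The cover (194..320, 114..217) lies flat, handle up and well inside the mat (168..352, 90..231), and the gripper is clear of it.

```bash
python3 -c "
from station import workorder; print(workorder.sign_off())"
```

```text
the job is handed in; nothing more can be done
None
```

The orange cover is off the gearbox and lies flat, handle up, wholly on the black mat. The arm touched nothing else on the bench, and the job was handed in at about 15 s of the 59 s allowed; the sign-off returned no verdict.

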